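# Clamp a bottle and leave its cap vented a quarter turn

### The arm

A 6-joint arm with a two-finger parallel gripper is mounted at the origin on a cart in front of the work surface, level with it; the furniture and walls round the work are solid. World frame = base frame: x ahead of the robot, y to its left, z up, the work surface at z = 0. Lengths are in m, angles in rad, forces in N, time in s.
With the tool pointing down it reaches from about 0.35 to 0.975 m from the base axis. Payload 17.4 kg.
Tool frame: the origin (TCP) lies between the finger pads, 19 mm behind the fingertips; this is the grasp point; z points along the fingers, y is the line along which they close (so a half turn about z gives the same grasp; the last joint's range is limited). The gripper opens to 85 mm and grips with 20 to 120 N. Pads are 22 mm wide; open, the fingers measure 114 mm over their backs; the gripper's body (76 mm by 85 mm) begins 54 mm behind the grasp point. The pads swing forward as they close: fully open they stand 13 mm farther back than shut.
Start: joints at [-1.339, 0.116, 1.442, -0, 1.584, -0.038], TCP at [0.18, -0.651, 0.25] pointing down, gripper open.
Joint ranges: [-2.83, 2.83], [-0.83, 2.19], [0.07, 2.5], [-1.14, 4.28], [0.01, 3], [-2.97, 2.97]. Speed limits (rad/s): [1.89, 1.89, 2.22, 3.14, 3.14, 3.14].

### API

Orientations are given as a rotation vector (axis times angle).
In Python, from cell import monitor, optics, sign_off gives the robot as it stands. The module is installed in compiled form; this text tells all that it offers.
- The arm moves only by the tool move_arm, never from a script. Its argument "series" is a list that holds one entry, the list of rows, each a list of 7 numbers: the opening, from 0 (shut) to 1 (fully open), then the shift along the world's x, y, z in units of 25 mm (1.0 is 25 mm), then the turn, a rotation vector about the world's x, y, z in rad. In form: [[[gripper, dx, dy, dz, rx, ry, rz], ...]]. A call has 1 to 10 rows; each row shifts and turns the commanded pose from where the row before left it; what a row does not reach is not made up. A row lasts 1/10 s, in which the tool goes at most 50 mm and 8.59 degrees, less where a joint would pass 70% of its speed; a pose out of reach is approached as far as the arm can. A call is refused whole if a number of a shift passes 1 or a number of a turn 0.15, either way. A call with a gripper value outside its range is refused whole. The fingers move at their own pace and stop on an object; "grip_force" is the grip in N (left out, the last holds). Time passes only in rows, so rows that do not move let the fingers close. It gives the time, the measured TCP pose, the force, the opening and the grip force at its end, in the units of the state.
- monitor.sense(): the state, without advancing time (a new reading comes with each control period).
- optics.camera(name): name is "scene" or "top"; returns (picture, depth): 384x512x3 uint8, red, green, blue; 384x512 float32, m along the optical axis (not along the pixel's ray), 0 where there is no reading.
- optics.get_calibration(name): a dict with "fx", "fy", "cx", "cy" (pixels), "camera_from_world" (4x4, takes a point from world to camera coordinates). Camera axes: x right, y down, z forward; pixel columns grow to the right and rows downward; lengths in m; the calibration is good to about 2 mm. A picture is of the moment at which its call begins. get_calibration takes no time and is no camera call.
- sign_off(): hands the job in; it is judged then, once.
The state is a dict: "t": time; "joint_positions": joint angles; "joint_velocities": joint speeds; "effort": joint torques, N m; "tool_pos": TCP position; "ee_rot": TCP orientation; "ft_force": force on the tool from outside, world axes, zero at the start; "torque": the same for the moment, N m; "opening": finger opening in m; "finger_force": force on a finger pad.
Only numpy, scipy, OpenCV 4.12 (cv2) and the standard library are available. Lean on these libraries where they do the work, as an engineer would, in place of code of your own. Each camera call takes 0.05 s, during which the arm holds its last target. There are 200 camera calls.

### The job

This bottle is going into the steriliser, so its cap has to be vented. Swing the holder's clamp arm shut across the bottle until its sprung hook clips onto the catch pin and let go of the arm; then screw the blue cap down (clockwise) until it bottoms out and back it off a quarter turn. Finish while still holding the cap there, so that it can be taped in that position, with the clamp still clipped, the bottle upright in its holder and everything else on the worktop left where it is.

Things in the scene. Friction and masses are not known exactly. Their poses are not given: they have to be found in the camera images.
- holder: grey bench bottle holder, fixed: base plate 128 x 172 mm (own x by y), 12 mm thick, locating ring, upright V back-stop 92 mm tall on its +x side, steel hinge post at front left (+y), steel catch pin at front right (-y; x -34, y -66 mm, 82 mm tall). Origin on the worktop under the bottle's axis; own -x is its front, towards which the clamp arm opens; z up
- clamp_hinge (a point): point on the upright axis about which the clamp arm swings, 66 mm above the worktop, at the holder's front left (holder frame x -40, y +62 mm)
- clamp_tab (a point): centre of the front face of the red thumb tab near the free end of the aluminium clamp arm; moves with the arm. Tab 10 mm thick in the swing direction, 22 mm wide, up to 103 mm above the worktop; the arm bar below it spans 57 to 75 mm, front faces flush. Clipped, it is at holder x -51, y -45 mm. Push it, or pinch it from above. A steel hook reaches 25 mm beyond the arm's end
- clamp_arm (a joint): clamp arm angle about clamp_hinge, rad: 0 = shut across the bottle's front, positive = open (closing is counter-clockwise from above). Stays where left. In the last 0.1 rad its sprung pad (2.8 N/mm) presses the bottle into the V and its hook snaps over the pin, 5 to 14 N at the tab; stop at -0.02. Clipped, it rests at 0 to 0.03; unclipped it springs back to 0.06 or more
- catch_hook (a joint): angle of the sprung steel hook on the end of the arm, rad: 0 = at rest, it deflects to 0.2 to 0.3 while it rides over the pin
- bottle: amber glass bottle standing loose in the holder's ring, 60 mm across, 78 mm to the shoulder, 0.25 kg with its blue screw cap; origin under the centre of its foot, which stands 12 mm above the worktop. Unclamped it is loose and tends to turn with its cap
- cap_top (a point): centre of the top of the blue ribbed screw cap (45 mm across, 26 mm tall; a white line runs from its centre to the rim and down the side), on the bottle's axis, about 138 mm above the worktop. Below the cap is a narrow white ring; the bottle's shoulder begins 34 mm below this point
- bottle_cap (a joint): how far the cap is unscrewed from the bottle, rad: 0 = bottomed out on the neck (a hard stop), positive = turned counter-clockwise seen from above; it starts 2.3 to 4.2 rad up its thread. Right-hand thread, 4 mm rise per turn, friction about 0.18 N m, stays where it is left
- vial_a: white plastic vial with a blue cap, 29 mm across, 55 mm tall, origin under its foot; a bystander
- vial_b: brown vial with a red cap, 29 mm across, 55 mm tall, origin under its foot; a bystander
- vial_c: white plastic vial with a white cap, 29 mm across, 55 mm tall, origin under its foot; a bystander
- tape_roll: roll of brown tape lying flat, 96 mm across, 24 mm tall, origin at the centre of its underside; a bystander
- date_stamp: brown-handled hand stamp standing on a 25 x 36 mm foot, 70 mm tall, origin under its foot; a bystander
- marker_black: black marker pen lying down, 135 mm long along its own y, 17 mm thick, origin at the middle of its underside; a bystander
Things that resemble listed ones, but are neither listed nor needed, are in the scene too. What is shaped like the bottle but black, green or purple is not meant.

How it is judged:
On the way, in this order (a step that is already met when the one before it is completed fails the run):
1. the clamp arm is shut, its hook is clipped behind the pin, and the arm is let go (value of joint clamp_arm below 0.04 rad and value of joint catch_hook below 0.06 rad and contact force between the fingers and holder below 0.2 N), for 0.3 s.
2. with the clamp clipped, the cap is bottomed out (value of joint clamp_arm below 0.04 rad and value of joint catch_hook below 0.06 rad and value of joint bottle_cap below 0.1 rad), for 0.1 s.
At the end, for the whole second after the job is handed in: cap 1.57 rad (+-0.27) up from its stop and gripped (over 5 N, TCP within 35 mm of cap_top); arm under 0.04 rad, hook under 0.06 rad; bottle still, upright within 0.06 rad and within 6 mm of the holder's middle; listed bystanders within 20 mm of where they stood (value of joint bottle_cap between 1.3 and 1.84 rad and contact force between the fingers and bottle above 5 N and distance between the grasp point and cap_top below 0.035 m and angular speed of bottle below 0.1 rad/s and value of joint clamp_arm below 0.04 rad and value of joint catch_hook below 0.06 rad and angle between bottle's own z axis and vertical below 0.06 rad and horizontal distance between bottle and holder below 0.006 m and distance of each of vial_a, vial_b, vial_c, tape_roll, date_stamp, marker_black from where it was at the start of the episode below 0.02 m); the arm keeps its last pose, push and grip.
It fails at once if the bottle is tipped or pulled out of its holder (angle between bottle's own z axis and vertical above 0.15 rad or z of bottle in the frame of holder above 0.03 m).
It fails at once if a bystander is knocked over or pushed away (distance of any of vial_a, vial_b, vial_c, tape_roll, date_stamp, marker_black from where it was at the start of the episode above 0.03 m or angle between any of vial_a, vial_b, vial_c, date_stamp's own z axis and vertical above 0.5 rad).
It also fails if it takes over 67 s, if anything falls off the work surface, if the arm or the gripper's body presses on something with over 40 N, if the wrist force passes 120 N, or if a joint passes its speed limit or range.

## Working session

There is one attempt and no reset: what is moved stays moved. The work goes in short steps, Python scripts to look and compute and a tool call to move; the robot and the scene stay as the last step left them, time stands still between calls to the robot, and variables do not carry over. Pictures are saved under pics/ and viewed, at most 10 in all, crops included, and the job is handed in when it is done.

Besides the shell and the picture viewer there is one more tool, called after ">>>" as name(argument=value, ...) on one line, values as JSON. move_arm: Moves the arm, as the interface text tells. Its arguments: {"type":"object","properties":{"series":{"type":"array","items":{"type":"array","items":{"type":"array","items":{"type":"number"}}}},"grip_force":{"type":"number"}},"required":["series"]}

```bash
mkdir -p pics
cat > h.py <<'E'
import numpy as np, cv2
from cell import monitor, optics, sign_off
def grab(n,save=None):
    p,d=optics.camera(n)
    np.savez('%s.npz'%n,p=p,d=d)
    if save: cv2.imwrite('pics/'+save,cv2.cvtColor(p,cv2.COLOR_RGB2BGR))
    return p,d
def world(n,d):
    c=optics.get_calibration(n); v,u=np.mgrid[:384,:512]
    P=np.stack([(u-c['cx'])/c['fx']*d,(v-c['cy'])/c['fy']*d,d,np.ones_like(d)],-1)
    return (P@np.linalg.inv(c['camera_from_world']).T)[...,:3]
E
python3 - <<'E'
from h import *
for n in ('scene','top'):
    p,d=grab(n); cv2.imwrite('pics/%s0.png'%n,cv2.resize(cv2.cvtColor(p,cv2.COLOR_RGB2BGR),(800,600)))
print(monitor.sense())
E
```

```text
{'t': 0.1, 'joint_positions': array([-1.33878215e+00,  1.16453422e-01,  1.44219681e+00,  2.91001176e-05,
        1.58397457e+00, -3.78121078e-02]), 'joint_velocities': array([-5.46827850e-05, -1.34909747e-03, -1.26442916e-03,  1.30328037e-03,
        5.59190331e-04,  1.97214726e-04]), 'effort': array([ 1.86768099e-03, -7.33668280e+01, -6.33787322e+01,  4.76473781e-05,
        5.25446056e-03,  1.86753942e-05]), 'tool_pos': array([ 0.17988919, -0.65044094,  0.24932662]), 'ee_rot': array([-3.11202423e+00, -4.22419563e-01,  1.11653530e-04]), 'ft_force': array([ 1.27957407,  0.17640298, -0.49759584]), 'torque': array([-0.06814907,  0.00076555, -0.04477899]), 'finger_force': 0.0, 'opening': 0.08545911085683545}
```

View pics/scene0.png

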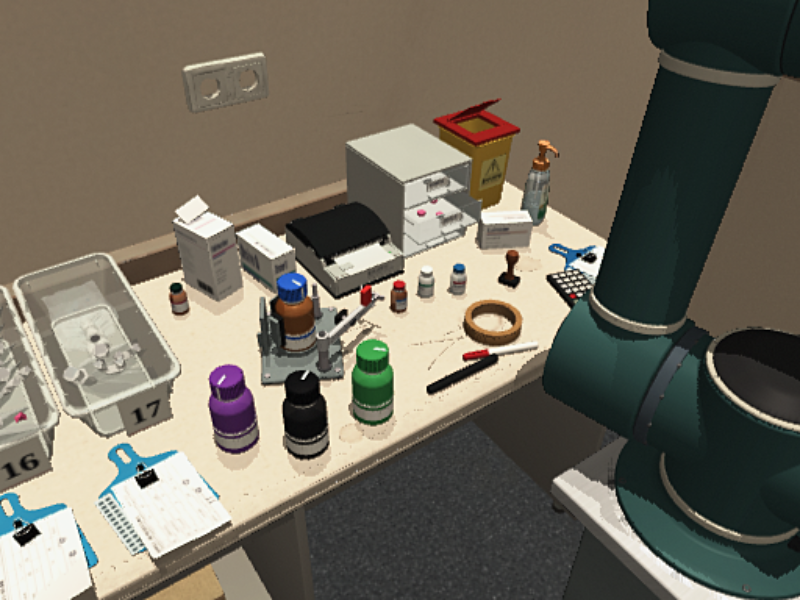

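View pics/top0.png

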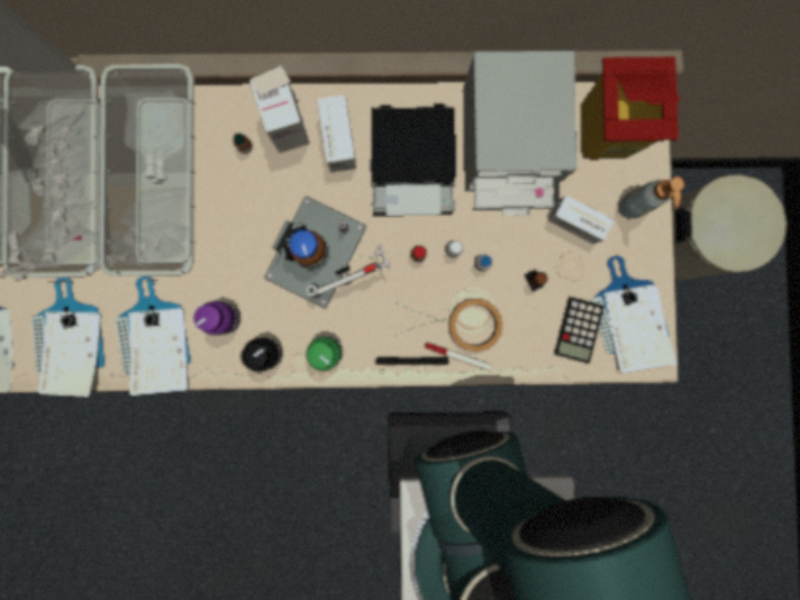

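The scene view shows the holder with the blue-capped bottle at about (295,300) and the arm's red tab at (366,293). In the top view the cap is at (303,245), the tab at (372,268), the hinge at (313,290) and the pin at (343,228). The black, green and purple bottles are in front.

Run:
```python
from h import *
z=np.load('top.npz');p,d=z['p'],z['d'];W=world('top',d)
hsv=cv2.cvtColor(p,cv2.COLOR_RGB2HSV)
def m(u0,u1,v0,v1,f):
    s=np.zeros(d.shape,bool);s[v0:v1,u0:u1]=1
    q=s&f&(d>0);return q
blue=(hsv[...,0]>100)&(hsv[...,0]<130)&(hsv[...,1]>120)&(hsv[...,2]>70)
red=((hsv[...,0]<8)|(hsv[...,0]>172))&(hsv[...,1]>140)&(hsv[...,2]>70)
q=m(175,215,140,175,blue);zz=W[q];print('cap',q.sum(),zz[zz[:,2]>.12].mean(0),zz[zz[:,2]>.12].min(0),zz[zz[:,2]>.12].max(0))
q=m(225,250,155,185,red);zz=W[q];print('tab',q.sum(),np.round(zz,3).tolist())
for n,u,v in [('hinge',313,290),('pin',343,228),('tape',474,324),('vb',419,253),('vc',455,248),('va',484,262),('stamp',538,280),('mk',412,360),('plateL',268,275),('plateT',307,200),('plateR',364,235),('plateB',325,304),('hook',383,252),('hook2',386,264)]:
    a,b=int(u*.64),int(v*.64);print(n,W[b-1:b+2,a-1:a+2].reshape(-1,3).round(3)[[1,4,7]].tolist())
c=cv2.cvtColor(p[115:205,160:260],cv2.COLOR_RGB2BGR);cv2.imwrite('pics/tc.png',cv2.resize(c,(660,594),interpolation=cv2.INTER_CUBIC))
z=np.load('scene.npz');p=z['p'];c=cv2.cvtColor(p[165:255,155:275],cv2.COLOR_RGB2BGR);cv2.imwrite('pics/sc.png',cv2.resize(c,(792,594),interpolation=cv2.INTER_CUBIC))
```

```text
cap 224 [0.56977232 0.31576689 0.13810783] [0.54779317 0.29451717 0.12739923] [0.58948242 0.33787643 0.14324194]
tab 21 [[0.537, 0.203, 0.103], [0.534, 0.208, 0.097], [0.534, 0.206, 0.1], [0.534, 0.203, 0.106], [0.534, 0.2, 0.099], [0.531, 0.214, 0.104], [0.531, 0.211, 0.107], [0.531, 0.208, 0.103], [0.531, 0.206, 0.104], [0.531, 0.203, 0.104], [0.531, 0.2, 0.101], [0.529, 0.216, 0.103], [0.529, 0.214, 0.103], [0.529, 0.211, 0.105], [0.529, 0.208, 0.102], [0.529, 0.206, 0.1], [0.529, 0.203, 0.103], [0.526, 0.214, 0.098], [0.526, 0.211, 0.106], [0.526, 0.208, 0.099], [0.526, 0.206, 0.098]]
hinge [[0.499, 0.306, 0.083], [0.497, 0.306, 0.082], [0.494, 0.306, 0.085]]
pin [[0.61, 0.255, 0.065], [0.608, 0.255, 0.058], [0.607, 0.256, 0.048]]
tape [[0.436, 0.018, -0.001], [0.433, 0.019, 0.002], [0.43, 0.018, -0.0]]
vb [[0.564, 0.121, 0.059], [0.562, 0.12, 0.056], [0.559, 0.12, 0.056]]
vc [[0.572, 0.056, 0.055], [0.57, 0.056, 0.051], [0.567, 0.056, 0.055]]
va [[0.547, 0.007, 0.053], [0.544, 0.007, 0.054], [0.541, 0.007, 0.054]]
stamp [[0.511, -0.087, 0.067], [0.508, -0.087, 0.066], [0.506, -0.088, 0.064]]
mk [[0.372, 0.136, 0.013], [0.369, 0.136, 0.014], [0.367, 0.136, 0.017]]
plateL [[0.53, 0.397, 0.011], [0.527, 0.396, 0.014], [0.524, 0.396, 0.013]]
plateT [[0.668, 0.324, 0.009], [0.665, 0.324, 0.013], [0.661, 0.324, 0.016]]
plateR [[0.604, 0.222, -0.001], [0.601, 0.222, 0.0], [0.598, 0.222, 0.003]]
plateB [[0.477, 0.291, 0.011], [0.474, 0.291, 0.012], [0.471, 0.292, 0.008]]
hook [[0.572, 0.184, 0.001], [0.569, 0.184, -0.002], [0.558, 0.184, 0.071]]
hook2 [[0.545, 0.179, 0.069], [0.542, 0.179, 0.072], [0.539, 0.179, 0.07]]
```

View pics/tc.png

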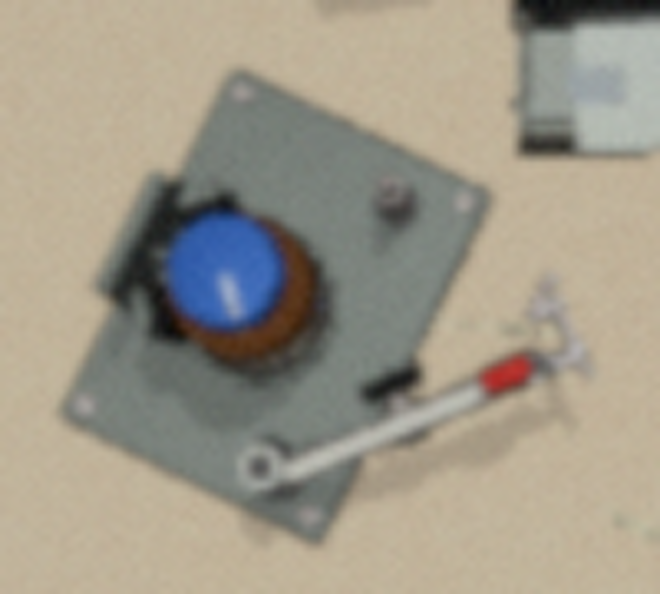

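View pics/sc.png

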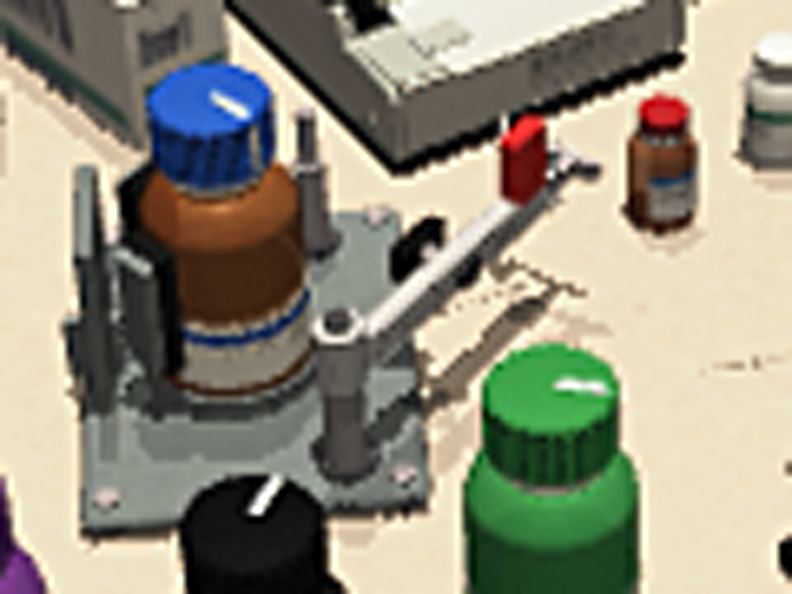

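The crops show the cap at (225,270), the hinge ring at (262,467) and the pin at (395,195). The red tab is at (508,374), open by about 0.70 rad. That puts the holder at about (0.569, 0.316) with a yaw of 62.5° and the hinge at (0.495, 0.308). I'll approach with the fingers shut and push the tab's front face.

>>> move_arm(series=[[[0, 0.8, 1, 0, 0, 0, 0.15], [0, 0.8, 1, 0, 0, 0, 0.15], [0, 0.8, 1, 0, 0, 0, 0.15], [0, 0.8, 1, 0, 0, 0, 0.15], [0, 0.8, 1, 0, 0, 0, 0.15], [0, 0.8, 1, 0, 0, 0, 0.15], [0, 0.8, 1, 0, 0, 0, 0.15], [0, 0.8, 1, 0, 0, 0, 0.15], [0, 0.8, 1, 0, 0, 0, 0.15], [0, 0.8, 1, 0, 0, 0, 0.15]]], grip_force=60)

```text
t: 1.1
tool_pos: [0.3805, -0.3994, 0.2497]
ee_rot: [-1.982, -2.437, -0.0]
ft_force: [0.0, 0.1, -0.0]
opening: 0.0002
finger_force: 0.0
```

>>> move_arm(series=[[[0, 0.2, 1, 0, 0, 0, 0.15], [0, 0.2, 1, 0, 0, 0, 0.15], [0, 0.2, 1, 0, 0, 0, 0.15], [0, 0.2, 1, 0, 0, 0, 0.15], [0, 0.2, 1, 0, 0, 0, 0.15], [0, 0.2, 1, 0, 0, 0, 0.15], [0, 0.2, 1, 0, 0, 0, 0.15], [0, 0.2, 1, 0, 0, 0, 0.15], [0, 0.2, 1, 0, 0, 0, 0.15], [0, 0.2, 1, 0, 0, 0, 0.15]]])

```text
t: 2.1
tool_pos: [0.4299, -0.1495, 0.2498]
ee_rot: [0.211, -3.134, -0.0]
ft_force: [0.1, -0.7, 0.7]
opening: 0.0003
finger_force: 0.0
```

>>> move_arm(series=[[[0, 0.2, 1, 0, 0, 0, 0.026], [0, 0.2, 1, 0, 0, 0, 0.026], [0, 0.2, 1, 0, 0, 0, 0.026], [0, 0.2, 1, 0, 0, 0, 0.026], [0, 0.2, 1, 0, 0, 0, 0.026], [0, 0.2, 1, 0, 0, 0, 0.026], [0, 0.2, 1, 0, 0, 0, 0.026], [0, 0.2, 1, 0, 0, 0, 0.026], [0, 0.2, 1, 0, 0, 0, 0.026], [0, 0.2, 1, 0, 0, 0, 0.026]]])

```text
t: 3.1
tool_pos: [0.4799, 0.1005, 0.2498]
ee_rot: [0.608, -3.082, 0.0]
ft_force: [1.1, 1.0, 0.3]
opening: -0.0003
finger_force: 0.0
```

>>> move_arm(series=[[[0, 0.1, 0.9, 0, 0, 0, 0], [0, 0.1, 0.9, 0, 0, 0, 0], [0, 0, 0.9, -0.4, 0, 0, 0], [0, 0, 0.8, -0.8, 0, 0, 0], [0, 0, 0, -1, 0, 0, 0], [0, 0, 0, -1, 0, 0, 0], [0, 0, 0, -1, 0, 0, 0], [0, 0, 0, -1, 0, 0, 0], [0, 0, 0, -0.7, 0, 0, 0], [0, 0, 0, 0, 0, 0, 0]]])

```text
t: 4.1
tool_pos: [0.4836, 0.1865, 0.0998]
ee_rot: [0.605, -3.078, 0.001]
ft_force: [-0.4, -0.3, 0.6]
opening: 0.0001
finger_force: 0.0
```

Run:
```python
from h import *
p,d=grab('top');c=cv2.cvtColor(p[115:205,160:260],cv2.COLOR_RGB2BGR);a=cv2.resize(c,(400,360),interpolation=cv2.INTER_CUBIC)
p,d=grab('scene');c=cv2.cvtColor(p[150:255,150:275],cv2.COLOR_RGB2BGR);b=cv2.resize(c,(400,336),interpolation=cv2.INTER_CUBIC)
o=np.zeros((360,800,3),np.uint8);o[:,:400]=a;o[:336,400:]=b;cv2.imwrite('pics/pre.png',o)
s=monitor.sense();print(s['joint_positions'],s['tool_pos'])
```

```text
[ 3.18836872e-01 -1.46435605e-01  1.94347484e+00 -1.85818482e-05
  1.34485463e+00 -1.64020946e+00] [0.4849223  0.18692061 0.10291013]
```

View pics/pre.png

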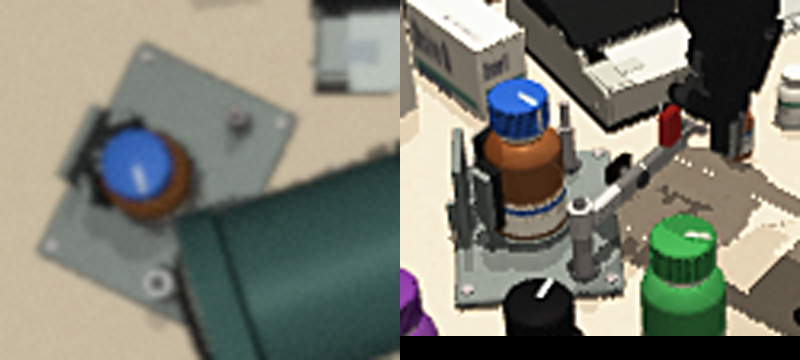

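The fingers are in front of the tab, on the right of the arm at (720,130) in the right half, and clear of the hook. Next I'll compute the arc.

Run:
```python
import numpy as np
H=np.array([.4955,.3085]);prev=np.array([.4849,.1870]);pa=40
for a,s in [(40,.02),(40,.005),(38,0),(34,0),(30,0),(26,0),(22,0),(18,0),(14,0),(10,0),(8,0),(6,0),(4,0),(2,0),(0,0),(-1,0)]:
    t=np.radians(62.5-a);R=np.array([[np.cos(t),-np.sin(t)],[np.sin(t),np.cos(t)]])
    p=H+R@np.array([-.022-s,-.107]);print(a,p.round(4),((p-prev)/.025).round(2),round(np.radians(pa-a),3));prev=p;pa=a
```

```text
40 [0.4976 0.1936] [0.51 0.26] 0.0
40 [0.5115 0.1993] [0.55 0.23] 0.0
38 [0.5199 0.202 ] [0.33 0.11] 0.035
34 [0.5272 0.204 ] [0.29 0.08] 0.07
30 [0.5344 0.2064] [0.29 0.1 ] 0.07
26 [0.5415 0.2094] [0.28 0.12] 0.07
22 [0.5483 0.2128] [0.27 0.14] 0.07
18 [0.5548 0.2168] [0.26 0.16] 0.07
14 [0.5611 0.2211] [0.25 0.17] 0.07
10 [0.567  0.2259] [0.24 0.19] 0.07
8 [0.5698 0.2285] [0.11 0.1 ] 0.035
6 [0.5726 0.2311] [0.11 0.11] 0.035
4 [0.5752 0.2338] [0.11 0.11] 0.035
2 [0.5778 0.2367] [0.1  0.11] 0.035
0 [0.5803 0.2396] [0.1  0.12] 0.035
-1 [0.5814 0.2411] [0.05 0.06] 0.017
```

>>> move_arm(series=[[[0, 0.51, 0.26, 0, 0, 0, 0], [0, 0.55, 0.23, 0, 0, 0, 0], [0, 0.33, 0.11, 0, 0, 0, 0.035], [0, 0.29, 0.08, 0, 0, 0, 0.07], [0, 0.29, 0.1, 0, 0, 0, 0.07], [0, 0.28, 0.12, 0, 0, 0, 0.07], [0, 0.27, 0.14, 0, 0, 0, 0.07], [0, 0.26, 0.16, 0, 0, 0, 0.07], [0, 0.25, 0.17, 0, 0, 0, 0.07]]])

```text
t: 5.1
tool_pos: [0.5615, 0.2214, 0.1042]
ee_rot: [-1.289, 2.863, -0.0]
ft_force: [-0.6, -0.6, 0.1]
opening: 0.0004
finger_force: 0.2
```

>>> move_arm(series=[[[0, 0.24, 0.19, 0, 0, 0, 0.07], [0, 0, 0, 0, 0, 0, 0]]])

```text
t: 5.3
tool_pos: [0.5675, 0.2264, 0.1039]
ee_rot: [-1.386, 2.817, -0.0]
ft_force: [-0.2, 0.2, -0.4]
opening: -0.0001
finger_force: 0.0
```

Run:
```python
from h import *
p,d=grab('top');c=cv2.cvtColor(p[115:205,160:260],cv2.COLOR_RGB2BGR);a=cv2.resize(c,(400,360),interpolation=cv2.INTER_CUBIC)
p,d=grab('scene');c=cv2.cvtColor(p[150:255,150:275],cv2.COLOR_RGB2BGR);b=cv2.resize(c,(400,336),interpolation=cv2.INTER_CUBIC)
o=np.zeros((360,800,3),np.uint8);o[:,:400]=a;o[:336,400:]=b;cv2.imwrite('pics/push.png',o)
s=monitor.sense();print(s['joint_positions'],s['tool_pos'],s['ft_force'])
```

```text
[ 3.37520434e-01  5.35735548e-02  1.74989498e+00 -5.38812864e-05
  1.33720551e+00 -2.14448873e+00] [0.56684246 0.22594279 0.10340613] [ 1.0886424   0.29988565 -0.11363916]
```

View pics/push.png

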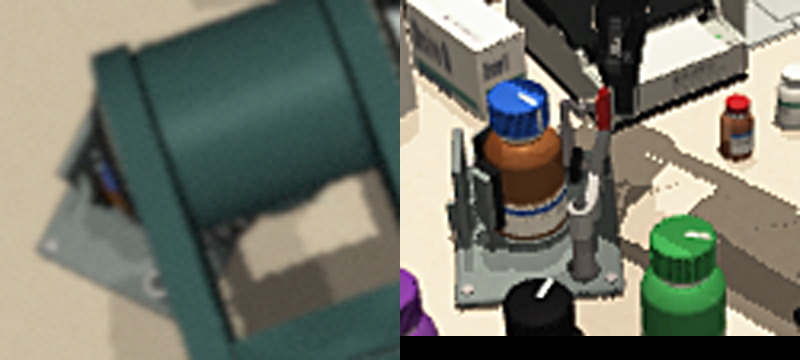

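The arm has swung nearly shut, with the tab at (604,110) and the hook beside the pin. I'll go on in small steps and watch the force.

>>> move_arm(series=[[[0, 0.11, 0.1, 0, 0, 0, 0.035], [0, 0.11, 0.11, 0, 0, 0, 0.035], [0, 0, 0, 0, 0, 0, 0]]])

```text
t: 5.7
tool_pos: [0.5722, 0.2311, 0.103]
ee_rot: [-1.481, 2.77, -0.0]
ft_force: [0.4, -0.4, 0.5]
opening: -0.0
finger_force: 0.2
```

>>> move_arm(series=[[[0, 0.11, 0.11, 0, 0, 0, 0.035], [0, 0, 0, 0, 0, 0, 0]]])

```text
t: 5.9
tool_pos: [0.5748, 0.2337, 0.1029]
ee_rot: [-1.529, 2.744, -0.0]
ft_force: [0.5, -1.5, 0.2]
opening: -0.0
finger_force: 0.4
```

>>> move_arm(series=[[[0, 0.1, 0.11, 0, 0, 0, 0.035], [0, 0, 0, 0, 0, 0, 0]]])

```text
t: 6.1
tool_pos: [0.5774, 0.2364, 0.1028]
ee_rot: [-1.577, 2.717, -0.001]
ft_force: [-0.9, -3.9, 1.4]
opening: 0.0001
finger_force: 1.4
```

>>> move_arm(series=[[[0, 0.06, 0.07, 0, 0, 0, 0.02], [0, 0, 0, 0, 0, 0, 0]]])

```text
t: 6.3
tool_pos: [0.5789, 0.2381, 0.1028]
ee_rot: [-1.604, 2.701, -0.001]
ft_force: [-0.9, -2.5, 2.4]
opening: 0.0002
finger_force: 1.5
```

>>> move_arm(series=[[[0, 0.04, 0.05, 0, 0, 0, 0.015], [0, 0, 0, 0, 0, 0, 0]]])

```text
t: 6.5
tool_pos: [0.5799, 0.2393, 0.1027]
ee_rot: [1.625, -2.689, 0.001]
ft_force: [-1.5, -5.4, 3.2]
opening: -0.0001
finger_force: 2.6
```

>>> move_arm(series=[[[0, 0.03, 0.05, 0, 0, 0, 0], [0, 0, 0, 0, 0, 0, 0]]])

```text
t: 6.7
tool_pos: [0.5806, 0.2405, 0.1028]
ee_rot: [1.624, -2.689, 0.001]
ft_force: [-3.0, -6.9, 5.0]
opening: -0.0
finger_force: 3.4
```

>>> move_arm(series=[[[0, 0.03, 0.05, 0, 0, 0, 0], [0, 0, 0, 0, 0, 0, 0]]])

```text
t: 6.9
tool_pos: [0.5813, 0.2416, 0.1027]
ee_rot: [1.623, -2.689, 0.001]
ft_force: [-3.0, -8.5, 3.8]
opening: 0.0002
finger_force: 4.2
```

>>> move_arm(series=[[[0, 0.03, 0.05, 0, 0, 0, 0], [0, 0, 0, 0, 0, 0, 0]]])

```text
t: 7.1
tool_pos: [0.582, 0.2426, 0.1027]
ee_rot: [1.623, -2.689, 0.002]
ft_force: [-3.9, -9.1, 5.8]
opening: 0.0002
finger_force: 5.1
```

>>> move_arm(series=[[[0, 0.03, 0.05, 0, 0, 0, 0], [0, 0, 0, 0, 0, 0, 0]]])

```text
t: 7.3
tool_pos: [0.5825, 0.2435, 0.1027]
ee_rot: [1.623, -2.688, 0.002]
ft_force: [-6.1, -12.5, 5.9]
opening: -0.0001
finger_force: 7.2
```

>>> move_arm(series=[[[0, 0.03, 0.05, 0, 0, 0, 0], [0, 0, 0, 0, 0, 0, 0]]])

```text
t: 7.5
tool_pos: [0.5827, 0.2437, 0.1026]
ee_rot: [1.621, -2.686, 0.004]
ft_force: [-13.6, -23.4, 10.9]
opening: -0.0002
finger_force: 13.3
```

The force has risen stiffly, so the arm is at its stop. I'll back off, rise and look.

>>> move_arm(series=[[[0, -0.1, -0.2, 0, 0, 0, 0], [0, -0.4, -0.8, 0, 0, 0, 0], [0, -0.4, -0.8, 0, 0, 0, 0], [0, 0, 0, 1, 0, 0, 0], [0, 0, 0, 1, 0, 0, 0], [0, 0, 0, 1, 0, 0, 0], [0.5, 0, -1, 1, 0, 0, 0], [0.9, 0, -1, 0.5, 0, 0, 0], [0.9, 0, -1, 0, 0, 0, 0], [0.9, 0, -1, 0, 0, 0, 0]]])

```text
t: 8.5
tool_pos: [0.5611, 0.1002, 0.2156]
ee_rot: [-1.624, 2.688, -0.0]
ft_force: [-0.6, -0.3, -0.4]
opening: 0.0577
finger_force: 0.0
```

Run:
```python
from h import *
p,d=grab('top','t2.png');c=cv2.cvtColor(p[115:205,160:260],cv2.COLOR_RGB2BGR);a=cv2.resize(c,(400,360),interpolation=cv2.INTER_CUBIC)
W=world('top',d);q=p.astype(int);r=(q[...,0]>120)&(q[...,1]<60)&(q[...,2]<60)&(d>0)
r[:,260:]=0;r[:130]=0;r[190:]=0;r[:,:190]=0
print(r.sum(),W[r].mean(0) if r.any() else 0)
hsv=cv2.cvtColor(p,cv2.COLOR_RGB2HSV)
b=(hsv[...,0]>100)&(hsv[...,0]<130)&(hsv[...,1]>120)&(hsv[...,2]>70)&(W[...,2]>.125)&(abs(W[...,0]-.57)<.05)&(abs(W[...,1]-.316)<.05)
z=W[b];print('cap',b.sum(),z.mean(0),(z.min(0)+z.max(0))/2)
p,d=grab('scene');c=cv2.cvtColor(p[165:225,160:240],cv2.COLOR_RGB2BGR);b=cv2.resize(c,(400,300),interpolation=cv2.INTER_CUBIC)
o=np.zeros((360,800,3),np.uint8);o[:,:400]=a;o[:300,400:]=b;cv2.imwrite('pics/post.png',o)
s=monitor.sense();print(s['joint_positions'],s['tool_pos'],s['ft_force'])
```

```text
17 [0.58709618 0.25174427 0.10240884]
cap 211 [0.56991066 0.31709777 0.13782587] [0.56863777 0.31675013 0.13419851]
[ 1.29715721e-01 -1.02694576e-01  1.71757237e+00 -8.52320254e-05
  1.52595747e+00 -2.52588262e+00] [0.56111241 0.09888888 0.21522237] [ 0.550967    0.43598984 -0.60482082]
```

View pics/post.png

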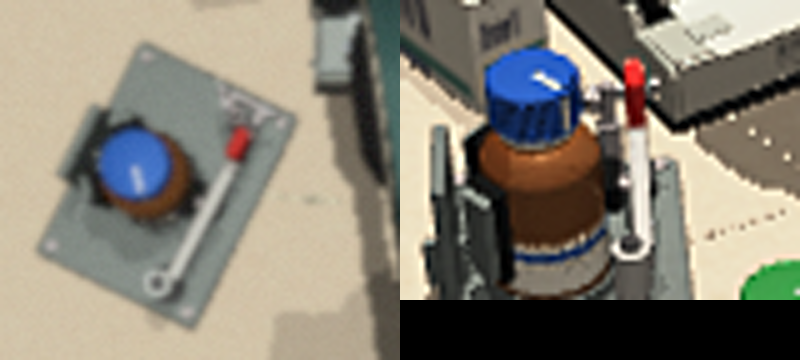

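The clamp reads as clipped: the tab at (238,143) in the left half gives an arm angle of about 0.02 rad, and the hook is around the pin at (600,95) in the right half. Now the cap.

>>> move_arm(series=[[[1, 0.03, 0.97, 0, 0, 0, 0], [1, 0.03, 0.97, 0, 0, 0, 0], [1, 0.03, 0.97, 0, 0, 0, 0], [1, 0.04, 0.97, 0, 0, 0, 0], [1, 0.04, 0.97, 0, 0, 0, 0], [1, 0.04, 0.97, 0, 0, 0, 0], [1, 0.04, 0.97, 0, 0, 0, 0], [1, 0.04, 0.97, 0, 0, 0, 0], [1, 0.03, 0.95, 0, 0, 0, 0], [1, 0, 0, 0, 0, 0, 0]]])

```text
t: 9.6
tool_pos: [0.5686, 0.3215, 0.2145]
ee_rot: [1.628, -2.687, -0.002]
ft_force: [-0.1, -0.3, 0.2]
opening: 0.0855
finger_force: 0.0
```

>>> move_arm(series=[[[1, 0, 0, -0.8, 0, 0, 0], [1, 0, 0, -0.8, 0, 0, 0], [1, 0, 0, -0.8, 0, 0, 0], [1, 0, 0, -0.8, 0, 0, 0], [1, 0, 0, 0, 0, 0, 0]]])

```text
t: 10.1
tool_pos: [0.568, 0.318, 0.132]
ee_rot: [1.623, -2.685, -0.001]
ft_force: [-0.3, -0.1, -0.2]
opening: 0.0853
finger_force: 0.0
```

>>> move_arm(series=[[[0.65, 0, 0, 0, 0, 0, 0], [0.65, 0, 0, 0, 0, 0, 0], [0.65, 0, 0, 0, 0, 0, 0], [0.4, 0, 0, 0, 0, 0, 0], [0.4, 0, 0, 0, 0, 0, 0], [0.4, 0, 0, 0, 0, 0, 0]]], grip_force=40)

```text
t: 10.7
tool_pos: [0.5699, 0.3187, 0.1363]
ee_rot: [-1.625, 2.686, -0.001]
ft_force: [3.2, -1.5, 6.5]
opening: 0.0436
finger_force: 39.9
```

Run:
```python
from h import *
s=monitor.sense()
for k in ('joint_positions','tool_pos','ee_rot','ft_force','torque','opening','finger_force'):print(k,np.round(s[k],4))
```

```text
joint_positions [ 4.7100e-01  1.1930e-01  1.6241e+00 -5.0000e-04  1.3959e+00 -2.1876e+00]
tool_pos [0.5699 0.3187 0.1363]
ee_rot [-1.6248e+00  2.6862e+00 -1.0000e-03]
ft_force [ 3.1641 -1.4855  6.52  ]
torque [-0.159  -0.2721  0.0202]
opening 0.0436
finger_force 39.9439
```

>>> move_arm(series=[[[0.4, 0, 0, -0.004, 0, 0, -0.13], [0.4, 0, 0, -0.004, 0, 0, -0.13], [0.4, 0, 0, -0.004, 0, 0, -0.13], [0.4, 0, 0, -0.004, 0, 0, -0.13], [0.4, 0, 0, -0.004, 0, 0, -0.13], [0.4, 0, 0, -0.004, 0, 0, -0.13], [0.4, 0, 0, -0.004, 0, 0, -0.13], [0.4, 0, 0, -0.004, 0, 0, -0.13], [0.4, 0, 0, -0.004, 0, 0, -0.13], [0.4, 0, 0, 0, 0, 0, 0]]])

```text
t: 11.7
tool_pos: [0.5702, 0.3183, 0.1355]
ee_rot: [0.137, 3.136, 0.0]
ft_force: [4.9, -3.7, 6.4]
opening: 0.0435
finger_force: 40.0
```

```bash
cat > st.py <<'E'
from h import *
s=monitor.sense()
for k in ('t','joint_positions','tool_pos','ee_rot','ft_force','torque','opening','finger_force'):print(k,np.round(s[k],4))
E
python3 st.py
```

```text
t 11.7
joint_positions [ 4.7070e-01  1.1980e-01  1.6248e+00 -1.4000e-03  1.3943e+00 -1.0126e+00]
tool_pos [0.5702 0.3183 0.1355]
ee_rot [1.3690e-01 3.1357e+00 1.0000e-04]
ft_force [ 4.9278 -3.6925  6.3605]
torque [-0.8126 -0.7616 -0.2655]
opening 0.0435
finger_force 40.0085
```

>>> move_arm(series=[[[0.4, 0, 0, -0.004, 0, 0, -0.13], [0.4, 0, 0, -0.004, 0, 0, -0.13], [0.4, 0, 0, -0.004, 0, 0, -0.13], [0.4, 0, 0, -0.004, 0, 0, -0.13], [0.4, 0, 0, -0.004, 0, 0, -0.13], [0.4, 0, 0, -0.004, 0, 0, -0.13], [0.4, 0, 0, -0.004, 0, 0, -0.13], [0.4, 0, 0, 0, 0, 0, 0]]])

```text
t: 12.5
tool_pos: [0.5702, 0.3181, 0.1349]
ee_rot: [1.501, 2.757, 0.002]
ft_force: [3.5, -5.9, 7.0]
opening: 0.0435
finger_force: 40.1
```

```bash
python3 st.py
python3 - <<'E'
from h import *
p,d=grab('scene');c=cv2.cvtColor(p[165:225,160:240],cv2.COLOR_RGB2BGR);cv2.imwrite('pics/grip.png',cv2.resize(c,(480,360),interpolation=cv2.INTER_CUBIC))
E
```

```text
t 12.5
joint_positions [ 0.4705  0.1202  1.6255 -0.0017  1.3933 -0.1027]
tool_pos [0.5702 0.3181 0.1349]
ee_rot [1.5011e+00 2.7566e+00 1.8000e-03]
ft_force [ 3.4979 -5.8694  7.0319]
torque [-0.9931 -0.9183 -0.1982]
opening 0.0435
finger_force 40.1079
```

View pics/grip.png

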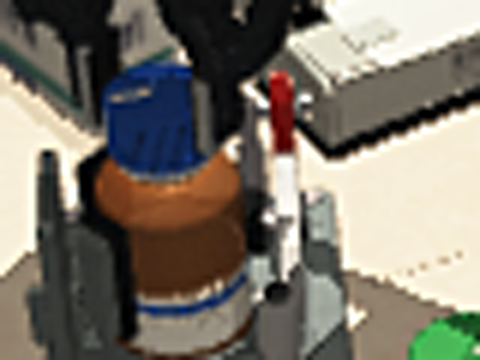

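The cap's white line has gone round to (130,95), moving with the fingers, and the clamp is still closed. I'll continue in small chunks.

>>> move_arm(series=[[[0.4, 0, 0, -0.004, 0, 0, -0.12], [0.4, 0, 0, -0.004, 0, 0, -0.12], [0.4, 0, 0, -0.004, 0, 0, -0.12], [0.4, 0, 0, 0, 0, 0, 0]]])

```text
t: 12.95
tool_pos: [0.5703, 0.318, 0.1346]
ee_rot: [1.97, 2.444, 0.002]
ft_force: [4.0, -7.7, 6.0]
opening: 0.0437
finger_force: 40.2
```

```bash
python3 st.py | grep -E "jo|tor|ft"
```

```text
joint_positions [ 0.4705  0.1204  1.6257 -0.0019  1.3929  0.2569]
ft_force [ 3.9539 -7.7425  5.9554]
torque [-1.147  -0.9372 -0.1742]
```

>>> move_arm(series=[[[0.4, 0, 0, -0.004, 0, 0, -0.12], [0.4, 0, 0, -0.004, 0, 0, -0.12], [0.4, 0, 0, -0.004, 0, 0, -0.12], [0.4, 0, 0, 0, 0, 0, 0]]])

```text
t: 13.35
tool_pos: [0.5703, 0.3179, 0.1344]
ee_rot: [2.376, 2.052, 0.003]
ft_force: [2.9, -8.2, 7.4]
opening: 0.0434
finger_force: 40.3
```

```bash
python3 st.py | grep -E "jo|tor|ft"
```

```text
joint_positions [ 0.4704  0.1205  1.6261 -0.0022  1.3926  0.6169]
ft_force [ 2.9088 -8.1525  7.3501]
torque [-1.5143 -0.9916 -0.2298]
```

>>> move_arm(series=[[[0.4, 0, 0, -0.004, 0, 0, -0.12], [0.4, 0, 0, -0.004, 0, 0, -0.12], [0.4, 0, 0, -0.004, 0, 0, -0.12], [0.4, 0, 0, 0, 0, 0, 0]]])

```text
t: 13.75
tool_pos: [0.5702, 0.3178, 0.134]
ee_rot: [2.705, 1.593, 0.003]
ft_force: [2.0, -8.7, 8.1]
opening: 0.0436
finger_force: 40.4
```

```bash
python3 st.py | grep -E "jo|tor|ft"
```

```text
joint_positions [ 0.4704  0.1207  1.6264 -0.0024  1.3925  0.9769]
ft_force [ 2.0396 -8.6619  8.0705]
torque [-1.8207 -0.9143 -0.13  ]
```

>>> move_arm(series=[[[0.4, 0, 0, -0.004, 0, 0, -0.12], [0.4, 0, 0, -0.004, 0, 0, -0.12], [0.4, 0, 0, 0, 0, 0, 0]]])

```text
t: 14.05
tool_pos: [0.5701, 0.3177, 0.1339]
ee_rot: [2.876, 1.258, 0.003]
ft_force: [0.9, -9.5, 9.3]
opening: 0.0434
finger_force: 40.4
```

```bash
python3 st.py | grep -E "jo|tor|ft"
```

```text
joint_positions [ 0.4704  0.1207  1.6266 -0.0025  1.3925  1.2169]
ft_force [ 0.8798 -9.4813  9.3283]
torque [-2.0517 -0.6592 -0.1924]
```

>>> move_arm(series=[[[0.4, 0, 0.02, -0.004, 0, 0, -0.12], [0.4, 0, 0.02, -0.004, 0, 0, -0.12], [0.4, 0, 0, 0, 0, 0, 0]]])

```text
t: 14.35
tool_pos: [0.5701, 0.3182, 0.1336]
ee_rot: [3.005, 0.904, 0.002]
ft_force: [0.5, -13.3, 9.8]
opening: 0.0436
finger_force: 40.7
```

```bash
python3 st.py | grep -E "jo|tor|ft"
```

```text
joint_positions [ 0.4715  0.1218  1.6259 -0.0036  1.3929  1.4583]
ft_force [  0.5121 -13.2519   9.8045]
torque [-3.0658 -0.6726 -0.1837]
```

>>> move_arm(series=[[[0.4, 0, 0, -0.004, 0, 0, -0.12], [0.4, 0, 0, -0.004, 0, 0, -0.12], [0.4, 0, 0, 0, 0, 0, 0]]])

```text
t: 14.65
tool_pos: [0.57, 0.3185, 0.1336]
ee_rot: [3.093, 0.539, 0.003]
ft_force: [0.1, -11.1, 11.2]
opening: 0.044
finger_force: 40.6
```

```bash
python3 st.py | grep -E "jo|tor|ft"
```

```text
joint_positions [ 0.4717  0.1218  1.6259 -0.0027  1.3927  1.6979]
ft_force [  0.1348 -11.056   11.2403]
torque [-2.5236 -0.172   0.1428]
```

>>> move_arm(series=[[[0.4, 0, -0.04, 0, 0, 0, 0], [0.4, 0, -0.04, 0, 0, 0, 0], [0.4, 0, 0, 0, 0, 0, 0]]])

```text
t: 14.95
tool_pos: [0.5698, 0.3175, 0.1337]
ee_rot: [-3.094, -0.546, -0.004]
ft_force: [0.2, -2.9, 10.8]
opening: 0.0437
finger_force: 40.5
```

```bash
python3 st.py | grep -E "jo|tor|ft|pos"
```

```text
joint_positions [ 4.6950e-01  1.1970e-01  1.6279e+00 -6.0000e-04  1.3916e+00  1.6909e+00]
tool_pos [0.5698 0.3175 0.1337]
ft_force [ 0.15   -2.9074 10.7769]
torque [-0.6353  0.0362 -0.0247]
```

>>> move_arm(series=[[[0.4, 0, 0, 0, 0, 0, -0.1], [0.4, 0, 0, 0, 0, 0, 0]]])

```text
t: 15.15
tool_pos: [0.5698, 0.3176, 0.1337]
ee_rot: [-3.118, -0.386, -0.004]
ft_force: [-0.5, -3.6, 10.2]
opening: 0.0435
finger_force: 40.5
```

```bash
python3 st.py | grep -E "jo|tor|ft|pos"
```

```text
joint_positions [ 4.6970e-01  1.1980e-01  1.6279e+00 -7.0000e-04  1.3917e+00  1.7942e+00]
tool_pos [0.5698 0.3176 0.1337]
ft_force [-0.5309 -3.6357 10.169 ]
torque [-0.7336  0.0687  0.1604]
```

>>> move_arm(series=[[[0.4, 0, 0, 0, 0, 0, -0.1], [0.4, 0, 0, 0, 0, 0, -0.1], [0.4, 0, 0, 0, 0, 0, 0]]])

```text
t: 15.45
tool_pos: [0.5698, 0.3176, 0.1337]
ee_rot: [-3.14, -0.073, -0.003]
ft_force: [-0.2, -2.8, 9.5]
opening: 0.0437
finger_force: 40.5
```

```bash
python3 st.py | grep -E "jo|tor|ft|pos"
```

```text
joint_positions [ 4.6980e-01  1.1980e-01  1.6279e+00 -7.0000e-04  1.3917e+00  1.9945e+00]
tool_pos [0.5698 0.3176 0.1337]
ft_force [-0.1685 -2.8157  9.5158]
torque [-0.7892  0.0901  0.0536]
```

>>> move_arm(series=[[[0.4, 0, 0, 0, 0, 0, -0.1], [0.4, 0, 0, 0, 0, 0, -0.1], [0.4, 0, 0, 0, 0, 0, 0]]])

```text
t: 15.75
tool_pos: [0.5697, 0.3177, 0.1337]
ee_rot: [-3.132, 0.241, -0.003]
ft_force: [-0.9, -2.9, 10.6]
opening: 0.0433
finger_force: 40.5
```

```bash
python3 st.py | grep -E "jo|tor|ft|pos"
```

```text
joint_positions [ 4.6980e-01  1.1980e-01  1.6279e+00 -6.0000e-04  1.3917e+00  2.1945e+00]
tool_pos [0.5697 0.3177 0.1337]
ft_force [-0.8941 -2.9192 10.5608]
torque [-0.6398  0.1857  0.1034]
```

Run:
```python
from h import *
for i in range(4):
    s=monitor.sense();print(np.round(s['effort'],3),np.round(s['torque'],3))
    if i<3: p,d=grab('scene') if i else grab('top')
z=np.load('scene.npz')['p']
z=z[160:232,155:240];cv2.imwrite('pics/now.png',cv2.resize(cv2.cvtColor(z,cv2.COLOR_RGB2BGR),(680,576),interpolation=cv2.INTER_CUBIC))
```

```text
[  1.162 -64.471 -55.742   0.775  -0.698   2.258] [-0.64   0.186  0.103]
[  1.306 -64.47  -55.731   0.754  -0.691   0.806] [-0.662  0.142  0.017]
[  1.313 -64.472 -55.732   0.741  -0.689   0.192] [-0.699  0.12  -0.008]
[ 1.2910e+00 -6.4474e+01 -5.5734e+01  7.3400e-01 -6.8900e-01  2.6000e-02] [-0.636  0.206  0.001]
```

View pics/now.png

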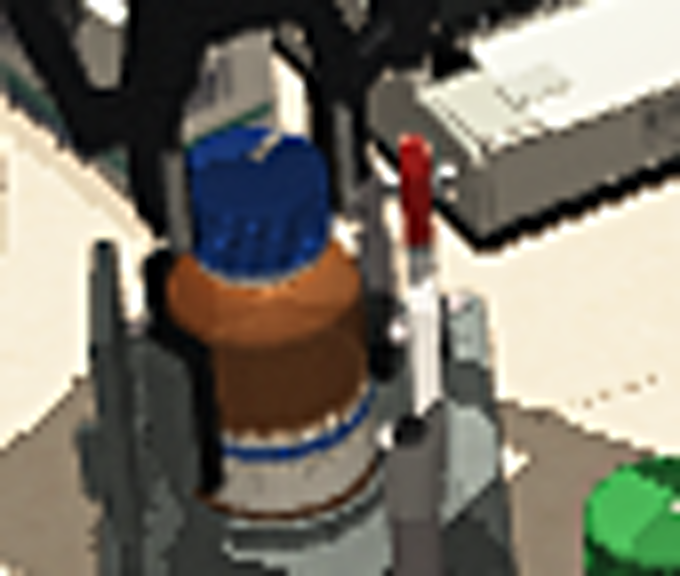

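The line now points up and to the right, from about (258,158) to (278,136), so away from the camera. I'll convert that to a world angle.

Run:
```python
from h import *
c=optics.get_calibration('scene');M=c['camera_from_world'];C=np.linalg.inv(M)
z=np.load('scene.npz')['p'].astype(int)
def pr(P):
    q=M@np.r_[P,1];return np.array([c['fx']*q[0]/q[2]+c['cx'],c['fy']*q[1]/q[2]+c['cy']])
h=.1355;cen=np.array([.569,.3165,h]);u=pr(cen);print('centre crop px',(u-[155,160])*8)
for a in range(-180,180,10):
    v=[]
    for r in (.010,.014,.018):
        q=pr(cen+[r*np.cos(np.radians(a)),r*np.sin(np.radians(a)),0]).round().astype(int);v.append(z[q[1],q[0]].tolist())
    if max(w[0] for w in v)>70: print(a,v)
```

```text
centre crop px [251.61915015 162.84462368]
-60 [[15, 34, 68], [9, 38, 93], [164, 161, 158]]
-50 [[126, 115, 99], [167, 154, 133], [153, 152, 146]]
-40 [[95, 93, 90], [165, 161, 149], [61, 76, 122]]
-30 [[95, 93, 90], [49, 65, 113], [7, 39, 113]]
```

>>> move_arm(series=[[[0.4, 0, 0, 0, 0, 0, -0.1], [0.4, 0, 0, 0, 0, 0, -0.1]]])

```text
t: 16.1
tool_pos: [0.5697, 0.3177, 0.1337]
ee_rot: [-3.092, 0.552, -0.003]
ft_force: [-0.5, -2.7, 9.6]
opening: 0.0437
finger_force: 40.4
```

```bash
python3 st.py | grep -E "jo|tor|ft|pos";python3 -c "
from h import *
print(monitor.sense()['effort'][5])
for i in range(3): optics.camera('top')
s=monitor.sense();print(s['effort'][5],s['torque'],s['joint_positions'][5],s['ft_force'])"
```

```text
joint_positions [ 4.6990e-01  1.1980e-01  1.6279e+00 -5.0000e-04  1.3917e+00  2.3944e+00]
tool_pos [0.5697 0.3177 0.1337]
ft_force [-0.4809 -2.7221  9.6184]
torque [-0.6182  0.1741  0.6077]
-2.2682538628578186
0.8062741532921791 [-0.5642054   0.18703327 -0.00529194] 2.3918777180723283 [-0.70246408 -2.69034561 10.87313414]
```

>>> move_arm(series=[[[0.4, 0, 0, 0, 0, 0, 0.1], [0.4, 0, 0, 0, 0, 0, 0.1]]])

```text
t: 16.45
tool_pos: [0.5698, 0.3177, 0.1338]
ee_rot: [-3.132, 0.23, -0.003]
ft_force: [-0.6, -2.9, 11.2]
opening: 0.0435
finger_force: 40.5
```

```bash
python3 st.py | grep -E "jo|tor|ft|pos";python3 -c "
from h import *
print(monitor.sense()['effort'][5])
for i in range(3): optics.camera('top')
s=monitor.sense();print(s['effort'][5],s['torque'],s['joint_positions'][5],s['ft_force'])"
```

```text
joint_positions [ 4.6970e-01  1.1980e-01  1.6278e+00 -5.0000e-04  1.3918e+00  2.1873e+00]
tool_pos [0.5698 0.3177 0.1338]
ft_force [-0.6272 -2.8924 11.2398]
torque [-0.7043  0.1803 -0.1653]
2.6904096454381943
-0.636479314416647 [-0.66203427  0.18559192  0.19631531] 2.189861723130341 [-1.43397182 -3.17899834 10.96565478]
```

>>> move_arm(series=[[[0.4, 0, 0, 0, 0, 0, 0.1], [0.4, 0, 0, 0, 0, 0, 0.1], [0.4, 0, 0, 0, 0, 0, 0.1], [0.4, 0, 0, 0, 0, 0, 0.1]]])

```text
t: 17.0
tool_pos: [0.5699, 0.3176, 0.1339]
ee_rot: [-3.116, -0.397, -0.004]
ft_force: [-0.6, -3.7, 12.3]
opening: 0.0438
finger_force: 40.7
```

```bash
python3 st.py | grep -E "jo|tor|ft|pos";python3 -c "
from h import *
print(monitor.sense()['effort'][5])
for i in range(3): optics.camera('top')
s=monitor.sense();print(s['effort'][5],s['torque'],s['joint_positions'][5],s['ft_force'])"
```

```text
joint_positions [ 4.6970e-01  1.1970e-01  1.6277e+00 -7.0000e-04  1.3918e+00  1.7870e+00]
tool_pos [0.5699 0.3176 0.1339]
ft_force [-0.5683 -3.6769 12.252 ]
torque [-0.7402  0.1039 -0.1777]
2.459019497036934
-0.6398090533912182 [-0.80211432  0.07346995  0.14750552] 1.789813557292778 [-1.27972361 -3.84704098 11.99915377]
```

The turning torque is about 0.61 N m against the stop going clockwise and about 0.18 N m backing off. So the cap has bottomed out and is now unscrewing. I'll finish the quarter turn.

>>> move_arm(series=[[[0.4, 0, 0, 0.006, 0, 0, 0.11], [0.4, 0, 0, 0.006, 0, 0, 0.11], [0.4, 0, 0, 0.006, 0, 0, 0.11], [0.4, 0, 0, 0.006, 0, 0, 0.11], [0.4, 0, 0, 0.006, 0, 0, 0.11], [0.4, 0, 0, 0.006, 0, 0, 0.11], [0.4, 0, 0, 0.006, 0, 0, 0.11], [0.4, 0, 0, 0.006, 0, 0, 0.11], [0.4, 0, 0, 0.006, 0, 0, 0.1]]])

```text
t: 18.05
tool_pos: [0.5699, 0.3175, 0.1349]
ee_rot: [2.562, 1.817, 0.003]
ft_force: [1.1, -2.8, 7.8]
opening: 0.0437
finger_force: 40.3
```

```bash
python3 st.py;python3 - <<'E'
from h import *
for i in range(4): p,d=grab('scene')
s=monitor.sense();print(s['torque'],s['joint_positions'][5],s['ft_force'])
c=cv2.cvtColor(p[150:240,150:340],cv2.COLOR_RGB2BGR);cv2.imwrite('pics/fin.png',cv2.resize(c,(798,378),interpolation=cv2.INTER_CUBIC))
E
```

```text
t 18.05
joint_positions [ 4.6950e-01  1.1910e-01  1.6267e+00 -7.0000e-04  1.3936e+00  8.0660e-01]
tool_pos [0.5699 0.3175 0.1349]
ee_rot [2.5617 1.8169 0.0033]
ft_force [ 1.0676 -2.7876  7.8496]
torque [-0.5871 -0.2164 -0.2322]
opening 0.0437
finger_force 40.336
[-0.60229456 -0.19328955  0.20950686] 0.8106229407345703 [ 0.90910259 -2.92326666  8.78577614]
```

View pics/fin.png

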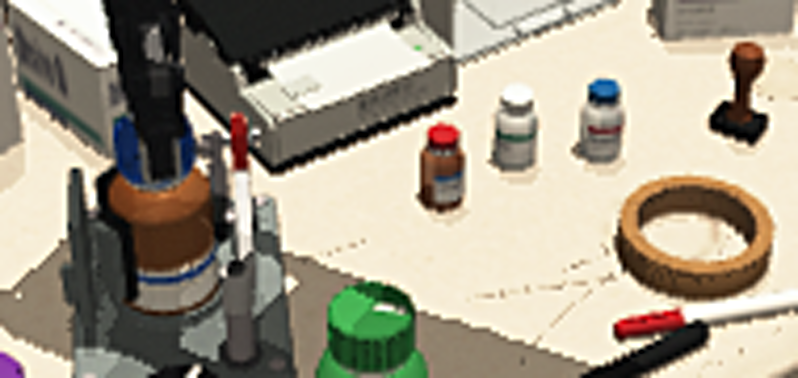

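The final view shows the fingers on the cap at (155,140), the clamp arm closed at (240,150), the bottle upright and the bystanders in place. The cap was backed off 2.392 − 0.811 = 1.58 rad. Handing in.

```bash
python3 -c "
from cell import sign_off
print(sign_off())"
```

```text
the job is handed in; nothing more can be done
None
```

The job is handed in: the clamp is clipped, the cap was bottomed out and backed off 1.58 rad by the wrist reading, and it is still gripped at 40 N; the judging result was not shown.

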